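Make the worn grinder safe for a stone change

ROBOT

A 6-joint arm with a two-finger parallel gripper is mounted at the origin on the work surface. World frame = base frame: x ahead of the robot, y to its left, z up, the work surface at z = 0. Lengths are in m, angles in rad, forces in N, time in s.
With the tool pointing down it reaches from about 0.325 to 0.775 m from the base axis. Payload 9.3 kg.
Tool frame: the origin (TCP) lies midway between the tips of the shut fingers; the grasp point (between the pads) lies 19 mm behind it; y points along the fingers, z is the direction in which the jaws open and shut, and the axes are right-handed (so a half turn about y gives the same grasp; the last joint's range is limited). The gripper opens to 85 mm and grips with 20 to 120 N. Pads are 22 mm wide; open, the fingers measure 114 mm over their backs; the gripper's body (76 mm by 85 mm) begins 54 mm behind the grasp point. The pads swing forward as they close: fully open they stand 13 mm farther back than shut.
Start: joints at [-1.38, 0.259, 0.021, 1.334, 0, 1.418], TCP at [0.185, -0.518, 0.231] pointing down, gripper open.
Joint ranges: [-3.04, 3.04], [-0.91, 1.82], [-1.04, 1.36], [-1.92, 1.95], [-1.52, 1.45], [-3.14, 3.14]. Speed limits (rad/s): [2.22, 2.22, 2.79, 3.14, 3.14, 3.14].

INTERFACE

Orientations are given as a unit quaternion [x, y, z, w].
In Python, from bench import manip gives the robot as it stands.
- The arm moves only by the tool move_arm, never from a script. Its arguments are lists of equal length, an entry for each row: "gripper": the opening, from -1 (shut) to 1 (fully open); "delta_pos": the shift along the tool's x, y, z in mm, a list of three; "angular": the turn, a rotation vector about the tool's x, y, z in rad, a list of three. In form: {"gripper": [gripper, ...], "delta_pos": [[x, y, z], ...], "angular": [[wx, wy, wz], ...]}. A call has exactly 5 rows; each row shifts and turns the commanded pose from where the row before left it, along the tool's axes as they then stand; what a row does not reach is not made up. A row lasts 1/10 s, in which the tool goes at most 50 mm and 8.59 degrees, less where a joint would pass 70% of its speed; a pose out of reach is approached as far as the arm can. A call with a gripper value outside its range is refused whole. The fingers move at their own pace and stop on an object; "force" is the grip in N (left out, the last holds). Time passes only in rows, so rows that do not move let the fingers close, or fill a call up. It gives the time, the measured TCP pose, the force and the opening at its end, in the units of the state.
- manip.sense(): the state, without advancing time (a new reading comes with each control period).
- manip.snapshot(name): name is "scene" or "top"; returns the picture (480x640x3 uint8, blue, green, red); there is no depth.
- manip.camera_info(name): a dict with "fx", "fy", "cx", "cy" (pixels), "dist" ([k1, k2, p1, p2, k3] as OpenCV has them; the pictures are not rectified), "extrinsics" (4x4, takes a point from world to camera coordinates). Camera axes: x right, y down, z forward; pixel columns grow to the right and rows downward; lengths in m; the calibration is good to about 2 mm. A picture is of the moment at which its call begins. camera_info takes no time and is no camera call.
- manip.job_done(): hands the job in, once; it reports no verdict.
The state is a dict: "time_s": time; "joint_positions": joint angles; "dq": joint speeds; "tau": joint torques, N m; "tcp_pos": TCP position; "tool_rot": TCP orientation; "contact_force": force on the tool from outside, world axes, zero at the start; "ft_torque": the same for the moment, N m; "finger_gap": finger opening in m.
Only numpy, scipy, OpenCV 4.12 (cv2) and the standard library are available. Lean on these libraries where they do the work, as an engineer would, in place of code of your own. Each camera call takes 0.05 s, during which the arm holds its last target.

TASK

The grinder with the smaller, worn-down stone is due for a new one: with your fingertips push its coolant tap lever fully shut, square across the pipe against its stop, and press its mushroom stop button right in so that it stays in. Be gentle, grip nothing, and let go. Leave the stones, the start buttons, the whole of the other grinder and the loose things on the bench alone.

Things in the scene. Friction and masses are not known exactly. Their poses are not given: they have to be found in the camera images.
- machine_worn: Flat-wheel wet grinder, the one to be made safe: stone worn to 120 mm diameter, 24 mm thick. Fixed. Origin on the bench on the spindle axis; own x away from the operator, y left, z up. Dark round pan, radius 115 mm, rim 60 mm high, work rest on its left rim (top 87 mm). Grey control box (74 mm in x, 116 in y, top 65 mm high) in front of the pan, centred at own x = -158 mm.
- stone_worn: The horizontal brown grinding stone of the worn machine with its dark steel spindle post (40 mm thick, top 160 mm above the bench). Origin on the bench on the spindle axis.
- tap_worn (a joint): Coolant tap lever of the worn machine, rad. 0: open, along the pipe, pointing to the machine's own +y (to the spindle). Turns anticlockwise from above to 1.571: shut, at its stop, square across the pipe, pointing to own -x (to the operator). Starts at 0 to 0.35, stays where left, takes about 2 N at the grip; cannot be lifted off.
- tap_worn_hinge (a point): Pivot of this lever (vertical axis, lever's mid-height), 204 mm above the bench at the machine's own x = 0, y = -100 mm; boss of 10 mm radius. The 14 mm coolant pipe stands at own y = -138 mm and runs level under the lever towards the spindle (pipe top 172 mm, valve body 181 mm high), turning down to its nozzle at y = -45 mm.
- tap_worn_tip (a point): Free end of this lever, 87 mm from the pivot at the lever's mid-height. The grey grip is 55 mm long (32 to 87 mm from the pivot), 16 mm wide, 14 mm high; nothing lies beneath it for 25 mm.
- stop_worn (a joint): Mushroom stop of the worn machine, m pressed in. 0: out; 0.006: fully in, against its end. About 5 N moves it; it stays in where it is pressed. Keep any push on the machine well below 35 N.
- stop_worn_top (a point): Centre of the top of this black mushroom head, 40 mm diameter, 97 mm above the bench while it is out, at the left (own +y) end of the control station (own x = -158 mm, y = +28 mm). Pressed straight down.
- start_worn (a joint): Start button of the worn machine, m pressed. 0: out; springs back; 0.004 fully in.
- start_worn_top (a point): Centre of the top of this flush black start button, 21 mm diameter inside a 31 mm metal bezel, 73 mm above the bench, at the right (own -y) end of the control station, 56 mm from the mushroom.
- machine_new: Flat-wheel wet grinder, the other one, stone 170 mm diameter, 30 mm thick. Fixed. Origin on the bench on the spindle axis; own x away from the operator, y left, z up. Dark round pan, radius 115 mm, rim 60 mm high, work rest on its left rim (top 87 mm). Grey control box (74 mm in x, 116 in y, top 65 mm high) in front of the pan, centred at own x = -158 mm.
- stone_new: The horizontal brown grinding stone of the new machine with its dark steel spindle post (40 mm thick, top 166 mm above the bench). Origin on the bench on the spindle axis.
- tap_new (a joint): Coolant tap lever of the new machine, rad. 0: open, along the pipe, pointing to the machine's own +y (to the spindle). Turns anticlockwise from above to 1.571: shut, at its stop, square across the pipe, pointing to own -x (to the operator). Starts at 0 to 0.35, stays where left, takes about 2 N at the grip; cannot be lifted off.
- tap_new_hinge (a point): Pivot of this lever (vertical axis, lever's mid-height), 204 mm above the bench at the machine's own x = 0, y = -100 mm; boss of 10 mm radius. The 14 mm coolant pipe stands at own y = -138 mm and runs level under the lever towards the spindle (pipe top 172 mm, valve body 181 mm high), turning down to its nozzle at y = -45 mm.
- tap_new_tip (a point): Free end of this lever, 87 mm from the pivot at the lever's mid-height. The grey grip is 55 mm long (32 to 87 mm from the pivot), 16 mm wide, 14 mm high; nothing lies beneath it for 25 mm.
- stop_new (a joint): Mushroom stop of the new machine, m pressed in. 0: out; 0.006: fully in, against its end. About 5 N moves it; it stays in where it is pressed. Keep any push on the machine well below 35 N.
- stop_new_top (a point): Centre of the top of this black mushroom head, 40 mm diameter, 97 mm above the bench while it is out, at the left (own +y) end of the control station (own x = -158 mm, y = +28 mm). Pressed straight down.
- start_new (a joint): Start button of the new machine, m pressed. 0: out; springs back; 0.004 fully in.
- start_new_top (a point): Centre of the top of this flush black start button, 21 mm diameter inside a 31 mm metal bezel, 73 mm above the bench, at the right (own -y) end of the control station, 56 mm from the mushroom.
- dressing_stick: Loose grey abrasive dressing stick, 110 x 25 x 25 mm, long side along its x; origin at the centre of its underside. Lies in front, between the control stations. Leave alone.
- blade: Loose knife being made: wooden handle (95 mm, 14 mm high) towards its -x, steel blade towards +x, 205 mm in all; origin near its middle on the bench. Leave alone.
- flange: Loose spare steel clamping flange, ring of 56 mm outside diameter, 14 mm high, bore 20 mm; origin at the centre of its underside. Leave alone.
- paste_tin: Loose closed steel tin of paste, 60 mm diameter, 60 mm high; origin at the centre of its underside. Leave alone.

How it is judged:
By the outcome, as a careful person would: the job done as asked, in the order asked, and still so for the second after the job is handed in, with the robot touching nothing.
It also fails if it takes over 45 s, if anything falls off the work surface, if the arm or the gripper's body presses on something with over 40 N, if the wrist force passes 120 N, or if a joint passes its speed limit or range.

## Working session

There is one attempt and no reset: what is moved stays moved. The work goes in short steps, Python scripts to look and compute and a tool call to move; the robot and the scene stay as the last step left them, time stands still between calls to the robot, and variables do not carry over. Pictures are saved under pics/ and viewed, and the job is handed in when it is done.

Besides the shell and the picture viewer there is one more tool, called after "Call:" by a JSON object that holds its "api" and its "payload", one argument or row to a line. move_arm: Moves the arm, as the interface text tells. Its arguments: {"type":"object","properties":{"gripper":{"type":"array","items":{"type":"number"}},"delta_pos":{"type":"array","items":{"type":"array","items":{"type":"number"}}},"angular":{"type":"array","items":{"type":"array","items":{"type":"number"}}},"force":{"type":"number"}},"required":["gripper","delta_pos","angular"]}

```bash
mkdir -p pics; ls; python3 - <<'E'
from bench import manip
import cv2,numpy as np
for n in("scene","top"):
    cv2.imwrite(f"pics/{n}0.png",manip.snapshot(n)); i=manip.camera_info(n); print(n,{k:np.round(v,4).tolist() for k,v in i.items()})
print(manip.sense())
E
```

```text
pics
scene {'fx': 530.7555, 'fy': 530.7555, 'cx': 312.7427, 'cy': 236.3082, 'dist': [-0.1267, 0.0, 0.0, 0.0, 0.0], 'extrinsics': [[-0.8105, 0.5856, -0.0075, 0.4947], [0.4013, 0.5459, -0.7355, -0.1415], [-0.4266, -0.5992, -0.6775, 1.687], [0.0, 0.0, 0.0, 1.0]]}
top {'fx': 553.6258, 'fy': 553.6258, 'cx': 309.6317, 'cy': 239.6621, 'dist': [-0.0008, 0.0, 0.0, 0.0, 0.0], 'extrinsics': [[-0.0195, -0.9996, -0.0208, 0.0234], [-0.9987, 0.0205, -0.0459, 0.6054], [0.0463, 0.0199, -0.9987, 1.4668], [0.0, 0.0, 0.0, 1.0]]}
{'time_s': 0.1, 'joint_positions': array([-1.37960479e+00,  2.59122935e-01,  2.08430897e-02,  1.33369472e+00,
       -1.58687252e-05,  1.41816671e+00]), 'dq': array([-0.00116471, -0.00224362,  0.00110756,  0.00112081, -0.00083006,
        0.00108127]), 'tau': array([ 6.45654422e-03, -5.56695592e+01,  3.45065689e+01,  1.17573611e-02,
       -5.49646882e-05,  3.33099948e-08]), 'tcp_pos': array([ 0.18532584, -0.51757191,  0.2307358 ]), 'tool_rot': array([-0.1209749 ,  0.6971001 , -0.69626733,  0.12094762]), 'contact_force': array([-0.04774737, -0.49476062, -0.19442387]), 'ft_torque': array([-0.00471039, -0.03372906, -0.03346618]), 'finger_gap': 0.08509213508754124}
```

View pics/scene0.png

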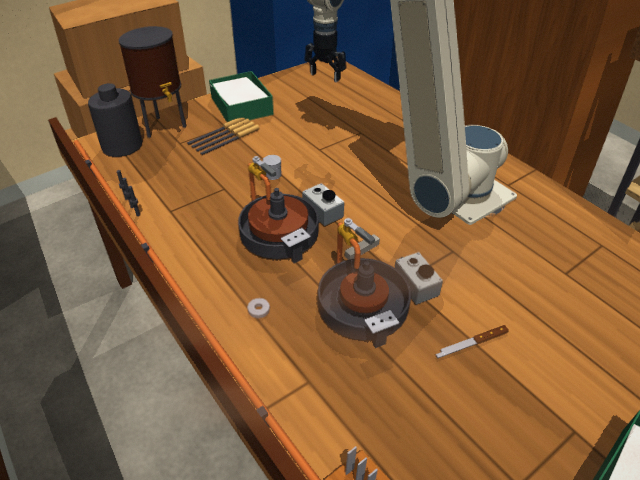

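View pics/top0.png

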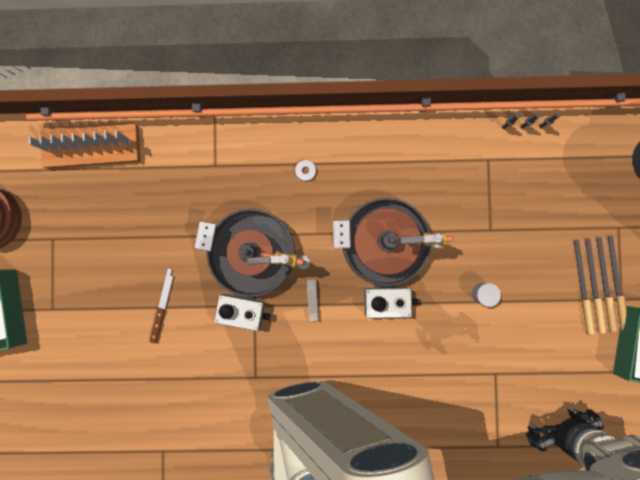

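The worn machine is on the left in the top view: smaller stone at about (249,252), control box at about (240,312). The mushroom is at its left end, about (226,311). The lever runs from about (290,260) towards the spindle. I'll zoom in next.

```bash
python3 - <<'E'
import cv2
a=cv2.imread("pics/top0.png")[200:340,190:330]; cv2.imwrite("pics/topz.png",cv2.resize(a,None,fx=4.2,fy=4.2,interpolation=cv2.INTER_CUBIC))
a=cv2.imread("pics/scene0.png")[205:345,305:455]; cv2.imwrite("pics/scz.png",cv2.resize(a,None,fx=4,fy=4,interpolation=cv2.INTER_CUBIC))
E
```

```text
(no output)
```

View pics/topz.png

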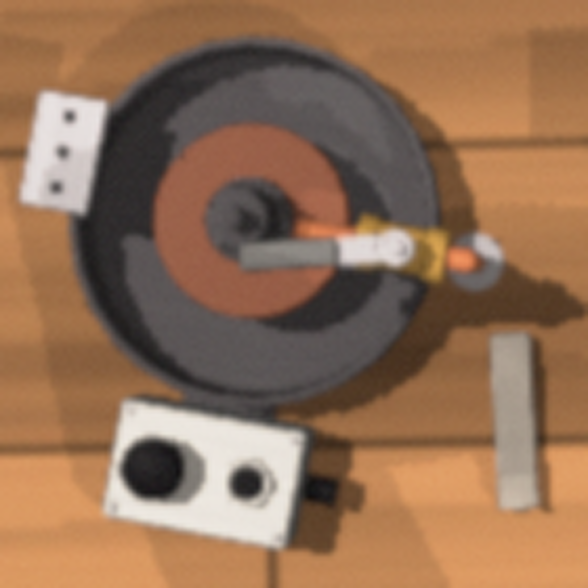

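View pics/scz.png

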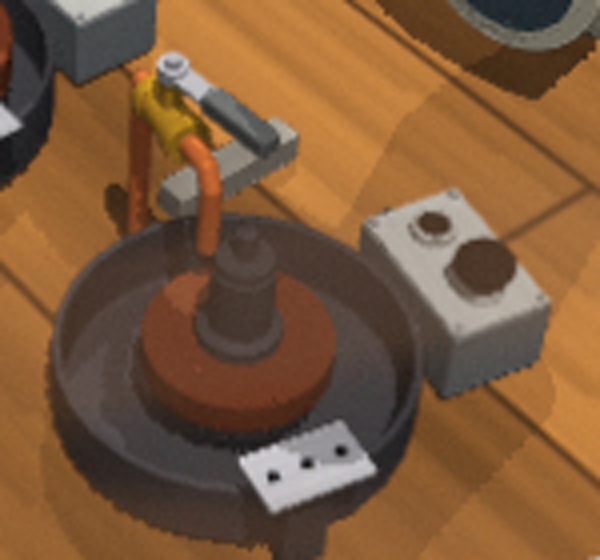

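```bash
cat > h.py <<'E'
import numpy as np,cv2
from bench import manip
def proj(n,P):
    i=manip.camera_info(n);E=np.array(i["extrinsics"]);K=np.array([[i["fx"],0,i["cx"]],[0,i["fy"],i["cy"]],[0,0,1]])
    return cv2.projectPoints(np.atleast_2d(np.float64(P)),cv2.Rodrigues(E[:3,:3])[0],E[:3,3],K,np.array(i["dist"]))[0][:,0]
def ray(n,px,z):
    i=manip.camera_info(n);E=np.array(i["extrinsics"]);K=np.array([[i["fx"],0,i["cx"]],[0,i["fy"],i["cy"]],[0,0,1]])
    u=cv2.undistortPoints(np.float64([[px]]),K,np.array(i["dist"]))[0,0]
    d=E[:3,:3].T@np.r_[u,1];c=-E[:3,:3].T@E[:3,3];return c+d*(z-c[2])/d[2]
E
python3 - <<'E'
from h import *
from scipy.optimize import least_squares
T=lambda x,y:((x+.5)/4.2-.5+190,(y+.5)/4.2-.5+200)
S=lambda x,y:((x+.5)/4-.5+305,(y+.5)/4-.5+205)
B=[(-.121,.058,.065),(-.121,-.058,.065),(-.195,-.058,.065),(-.195,.058,.065)]
M=(-.158,.028,.097);St=(-.158,-.028,.073);H=(0,-.1,.213)
obs=[("top",T(154,468),M),("top",T(248,482),St),("top",T(397,249),H)]+[("top",T(*p),b) for p,b in zip([(125,398),(313,430),(280,548),(106,514)],B)]
obs+=[("scene",S(482,264),M),("scene",S(435,223),St),("scene",S(173,66),H)]+[("scene",S(*p),b) for p,b in zip([(437,345),(362,225),(453,190),(550,303)],B)]
W=lambda q,b:np.array([q[0]+np.cos(q[2])*b[0]-np.sin(q[2])*b[1],q[1]+np.sin(q[2])*b[0]+np.cos(q[2])*b[1],b[2]])
f=lambda q:np.concatenate([proj(n,W(q,b))[0]-p for n,p,b in obs])
r=least_squares(f,[.57,.12,-.15],loss="soft_l1");q=r.x;print(q);print(np.round(f(q).reshape(-1,2),1).tolist())
for b in(M,St,H):print(W(q,b))
print("axis yaw deg",np.degrees(q[2]))
t1,t2=ray("top",T(241,254),.211),ray("scene",S(271,137),.211);h=W(q,H)
for t in(t1,t2):
    d=t-h;print(t,np.hypot(*d[:2]),"lever angle rel:",np.arctan2(d[1],d[0])-q[2]-np.pi/2)
E
```

```text
[ 0.5753643   0.16430214 -0.20766312]
[[-0.5, -0.1], [0.1, -0.1], [0.3, -0.7], [-0.1, -0.8], [-0.8, 0.1], [1.6, 0.4], [-1.1, -0.1], [0.6, -1.7], [-0.7, 0.7], [-0.6, -1.3], [4.0, -0.4], [-1.1, -0.9], [0.3, -0.4], [0.8, 0.8]]
[0.42653174 0.22427603 0.097     ]
[0.41498601 0.16947917 0.073     ]
[0.55474693 0.0664506  0.213     ]
axis yaw deg -11.898220608784138
[0.55210692 0.15362091 0.211     ] 0.08721027617198196 lever angle rel: 0.23793948773581675
[0.5483674  0.15129893 0.211     ] 0.08508782483320718 lever angle rel: 0.2827093393885314
```

```bash
cat >> h.py <<'E'
from scipy.spatial.transform import Rotation as Ro
Q=np.array([.5754,.1643,-.2077])
def W(b):
    c,s=np.cos(Q[2]),np.sin(Q[2]);return np.array([Q[0]+c*b[0]-s*b[1],Q[1]+s*b[0]+c*b[1],b[2]])
def tapgoal(phi,off,r=.065,z=.187):
    u=np.array([-np.sin(phi),np.cos(phi)]);t=np.array([-np.cos(phi),-np.sin(phi)])
    return W(np.r_[np.array([0,-.1])+r*u-off*t,z]),phi+Q[2]  # yaw: own frame turned by phi
def rel(p):
    s=manip.sense();return Ro.from_quat(s["tool_rot"]).inv().apply(p-s["tcp_pos"])*1000
def st():
    s=manip.sense();R=Ro.from_quat(s["tool_rot"]).as_matrix()
    print("t",s["time_s"],"tcp",s["tcp_pos"].round(4),"F",s["contact_force"].round(2),"q",s["joint_positions"].round(2),"gap",round(s["finger_gap"],4))
    print("tool x yaw",np.arctan2(R[1,0],R[0,0]).round(3),"\n",R.round(3))
E
python3 - <<'E'
from h import *
st()
for ph in(.2,.25,.6,1.0,1.4,1.571): print(ph,tapgoal(ph,.019)[0].round(4),"x-axis yaw wanted (or+pi)",round(tapgoal(ph,0)[1]+np.pi,3))
g=tapgoal(.2,.040,z=.30)[0];print("approach",g,rel(g))
E
```

```text
t 0.1 tcp [ 0.1853 -0.5176  0.2307] F [-0.05 -0.49 -0.19] q [-1.38  0.26  0.02  1.33 -0.    1.42] gap 0.0851
tool x yaw -2.798 
 [[-0.941 -0.     0.337]
 [-0.337  0.001 -0.941]
 [-0.    -1.    -0.001]]
0.2 [0.5743 0.1313 0.187 ] x-axis yaw wanted (or+pi) 3.134
0.25 [0.571  0.1322 0.187 ] x-axis yaw wanted (or+pi) 3.184
0.6 [0.5475 0.1338 0.187 ] x-axis yaw wanted (or+pi) 3.534
1.0 [0.5218 0.1256 0.187 ] x-axis yaw wanted (or+pi) 3.934
1.4 [0.5014 0.1081 0.187 ] x-axis yaw wanted (or+pi) 4.334
1.571 [0.4951 0.0984 0.187 ] x-axis yaw wanted (or+pi) 4.505
approach [0.59527832 0.1311393  0.3       ] [-604.64282239  -68.61387184 -472.63516009]
```

Call:
{"api": "move_arm", "payload": {
  "gripper": [-1,-1,-1,-1,-1],
  "delta_pos": [
    [0,-40,0],
    [0,-30,0],
    [0,0,0],
    [0,0,0],
    [0,0,0]
  ],
  "angular": [
    [0,-0.14,0],
    [0,-0.14,0],
    [0,-0.14,0],
    [0,-0.14,0],
    [0,-0.14,0]
  ],
  "force": 20
}}

```text
time_s: 0.6
tcp_pos: [0.1854, -0.5178, 0.3011]
tool_rot: [-0.354, 0.612, -0.612, 0.354]
contact_force: [1.3, -0.2, 0.0]
finger_gap: 0.0124
```

Call:
{"api": "move_arm", "payload": {
  "gripper": [-1,-1,-1,-1,-1],
  "delta_pos": [
    [0,0,0],
    [0,0,0],
    [0,0,0],
    [0,0,0],
    [0,0,0]
  ],
  "angular": [
    [0,-0.14,0],
    [0,-0.14,0],
    [0,-0.14,0],
    [0,-0.14,0],
    [0,-0.14,0]
  ]
}}

```text
time_s: 1.1
tcp_pos: [0.1854, -0.5177, 0.3009]
tool_rot: [-0.542, 0.454, -0.453, 0.543]
contact_force: [0.2, -0.3, -0.7]
finger_gap: -0.0001
```

Call:
{"api": "move_arm", "payload": {
  "gripper": [-1,-1,-1,-1,-1],
  "delta_pos": [
    [0,0,0],
    [0,0,0],
    [0,0,0],
    [0,0,0],
    [0,0,0]
  ],
  "angular": [
    [0,-0.14,0],
    [0,-0.14,0],
    [0,-0.14,0],
    [0,-0.14,0],
    [0,-0.14,0]
  ]
}}

```text
time_s: 1.6
tcp_pos: [0.1853, -0.5177, 0.3009]
tool_rot: [-0.665, 0.24, -0.24, 0.665]
contact_force: [-1.0, 0.8, 0.0]
finger_gap: -0.0001
```

Call:
{"api": "move_arm", "payload": {
  "gripper": [-1,-1,-1,-1,-1],
  "delta_pos": [
    [0,0,0],
    [0,0,0],
    [0,0,0],
    [0,0,0],
    [0,0,0]
  ],
  "angular": [
    [0,-0.14,0],
    [0,-0.14,0],
    [0,-0.14,0],
    [0,-0.14,0],
    [0,-0.14,0]
  ]
}}

```text
time_s: 2.1
tcp_pos: [0.1854, -0.5177, 0.3009]
tool_rot: [-0.707, -0.003, 0.003, 0.707]
contact_force: [0.3, 0.3, -0.6]
finger_gap: -0.0003
```

```bash
python3 - <<'E'
from h import *
st()
g=tapgoal(.2,.040,z=.30)[0];print("approach",g,rel(g))
E
```

```text
t 2.1 tcp [ 0.1854 -0.5177  0.3009] F [ 0.29  0.28 -0.64] q [-1.38  0.25  0.18  1.51  0.   -1.39] gap -0.0003
tool x yaw 0.008 
 [[ 1.    -0.    -0.008]
 [ 0.008  0.001  1.   ]
 [-0.    -1.     0.001]]
approach [0.59527832 0.1311393  0.3       ] [415.08177385   1.37209142 645.54790192]
```

Call:
{"api": "move_arm", "payload": {
  "gripper": [-1,-1,-1,-1,-1],
  "delta_pos": [
    [20,0,32],
    [20,0,32],
    [20,0,32],
    [20,0,32],
    [20,0,32]
  ],
  "angular": [
    [0,0,0],
    [0,0,0],
    [0,0,0],
    [0,0,0],
    [0,0,0]
  ]
}}

```text
time_s: 2.6
tcp_pos: [0.2855, -0.3561, 0.301]
tool_rot: [-0.707, -0.001, 0.001, 0.707]
contact_force: [0.8, -0.7, 1.3]
finger_gap: 0.0003
```

Call:
{"api": "move_arm", "payload": {
  "gripper": [-1,-1,-1,-1,-1],
  "delta_pos": [
    [21,0,32],
    [21,0,32],
    [21,0,32],
    [21,0,32],
    [21,0,32]
  ],
  "angular": [
    [0,0,0],
    [0,0,0],
    [0,0,0],
    [0,0,0],
    [0,0,0]
  ]
}}

```text
time_s: 3.1
tcp_pos: [0.3902, -0.1959, 0.3011]
tool_rot: [-0.707, -0.001, 0.001, 0.707]
contact_force: [0.8, -0.7, 0.1]
finger_gap: 0.0
```

Call:
{"api": "move_arm", "payload": {
  "gripper": [-1,-1,-1,-1,-1],
  "delta_pos": [
    [21,0,32],
    [21,0,32],
    [21,0,32],
    [21,0,32],
    [21,0,32]
  ],
  "angular": [
    [0,0,0],
    [0,0,0],
    [0,0,0],
    [0,0,0],
    [0,0,0]
  ]
}}

```text
time_s: 3.6
tcp_pos: [0.4949, -0.0355, 0.3011]
tool_rot: [-0.707, -0.001, 0.001, 0.707]
contact_force: [0.6, -0.0, 0.1]
finger_gap: 0.0002
```

Call:
{"api": "move_arm", "payload": {
  "gripper": [-1,-1,-1,-1,-1],
  "delta_pos": [
    [21,0,32],
    [21,0,32],
    [21,0,32],
    [21,0,32],
    [21,0,32]
  ],
  "angular": [
    [0,0,0],
    [0,0,0],
    [0,0,0],
    [0,0,0],
    [0,0,0]
  ]
}}

```text
time_s: 4.1
tcp_pos: [0.5995, 0.1246, 0.3009]
tool_rot: [0.707, 0.001, -0.001, -0.707]
contact_force: [1.1, -0.8, 0.1]
finger_gap: -0.0003
```

```bash
python3 - <<'E'
from h import *
st()
g=tapgoal(.2,.040,z=.187)[0];print("approach",g,rel(g))
cv2.imwrite("pics/s1.png",cv2.resize(manip.snapshot("scene")[150:350,270:470],None,fx=3,fy=3))
E
```

```text
t 4.1 tcp [0.5995 0.1246 0.3009] F [ 1.09 -0.83  0.14] q [ 0.07  0.36  0.35  1.56 -0.    0.07] gap -0.0003
tool x yaw 0.002 
 [[ 1.    -0.001 -0.002]
 [ 0.002 -0.     1.   ]
 [-0.001 -1.    -0.   ]]
approach [0.59527832 0.1311393  0.187     ] [ -4.15683243 113.87893797   6.52788535]
```

View pics/s1.png

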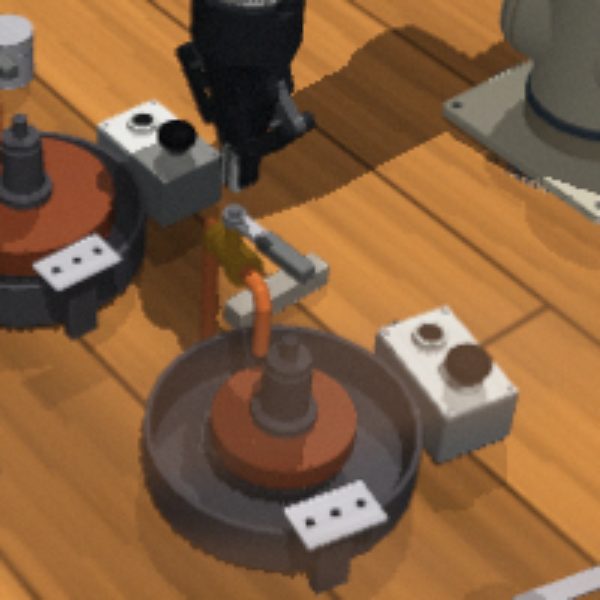

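The shut fingers, with tips at about pixel (350,212), hover over the far side of the lever, and the lever is still open. I'll lower them behind it.

Call:
{"api": "move_arm", "payload": {
  "gripper": [-1,-1,-1,-1,-1],
  "delta_pos": [
    [-1,25,6],
    [0,30,0],
    [0,25,0],
    [0,20,0],
    [0,14,0]
  ],
  "angular": [
    [0,0,0],
    [0,0,0],
    [0,0,0],
    [0,0,0],
    [0,0,0]
  ]
}}

```text
time_s: 4.65
tcp_pos: [0.5972, 0.1291, 0.1852]
tool_rot: [0.707, -0.0, -0.002, -0.707]
contact_force: [0.1, -0.4, 1.6]
finger_gap: 0.0
```

```bash
python3 - <<'E'
from h import *
st()
g=tapgoal(.25,.020)[0];print("contact",g,rel(g))
cv2.imwrite("pics/s2.png",cv2.resize(manip.snapshot("scene")[190:310,310:430],None,fx=4.5,fy=4.5))
cv2.imwrite("pics/t2.png",cv2.resize(manip.snapshot("top")[190:340,190:340],None,fx=4,fy=4))
print(proj("scene",manip.sense()["tcp_pos"]),proj("top",manip.sense()["tcp_pos"]))
E
```

```text
t 4.65 tcp [0.5972 0.1291 0.1852] F [ 0.11 -0.35  1.61] q [ 0.08  0.38  0.08  1.28 -0.    0.07] gap 0.0
tool x yaw 0.002 
 [[ 1.    -0.003 -0.002]
 [ 0.002 -0.     1.   ]
 [-0.003 -1.    -0.   ]]
contact [0.57201244 0.13223683 0.187     ] [-25.18643352  -1.70562601   3.23190373]
[[349.42554282 250.26114728]] [[258.57331023 241.10720855]]
```

View pics/s2.png

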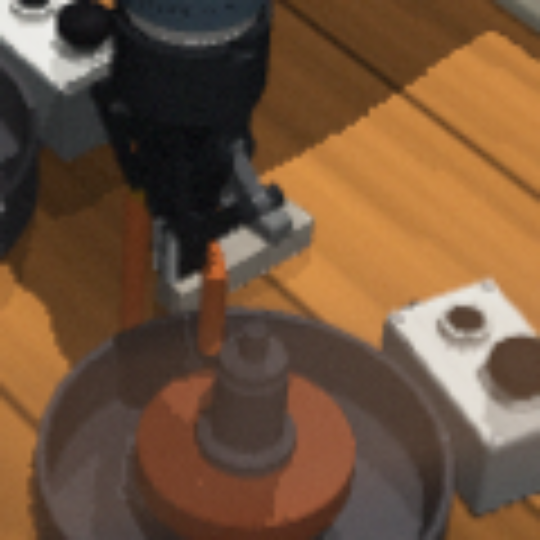

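View pics/t2.png

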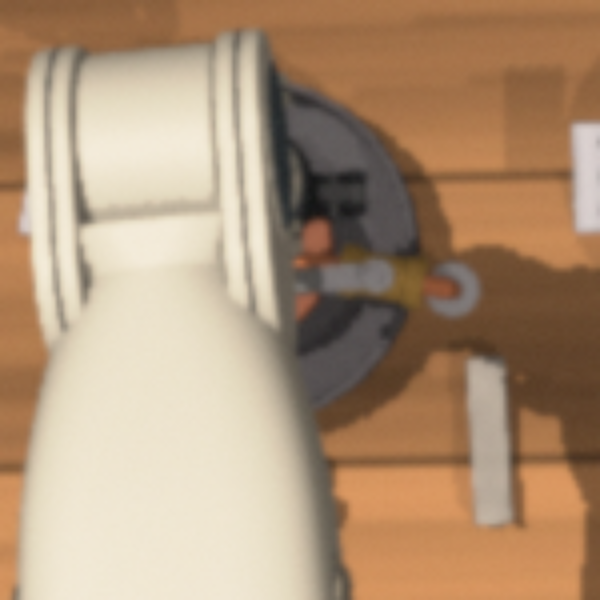

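The fingertips are down behind the grip (TCP projects to scene (349,250), grip tip at about (372,239)) with no contact. I'll move up to the lever, then sweep it with the tool turning along.

Call:
{"api": "move_arm", "payload": {
  "gripper": [-1,-1,-1,-1,-1],
  "delta_pos": [
    [-8,0,3],
    [-8,0,0],
    [-5,0,0],
    [-3,0,0],
    [-1,0,0]
  ],
  "angular": [
    [0,-0.04,0],
    [0,0,0],
    [0,0,0],
    [0,0,0],
    [0,0,0]
  ]
}}

```text
time_s: 5.25
tcp_pos: [0.5728, 0.1313, 0.1878]
tool_rot: [-0.707, -0.015, 0.014, 0.707]
contact_force: [-0.4, -0.6, 0.1]
finger_gap: -0.0001
```

Call:
{"api": "move_arm", "payload": {
  "gripper": [-1,-1,-1,-1,-1],
  "delta_pos": [
    [-4,0,1],
    [-4,0,1],
    [-4,0,1],
    [-4,0,1],
    [-4,0,1]
  ],
  "angular": [
    [0,-0.06,0],
    [0,-0.06,0],
    [0,-0.06,0],
    [0,-0.06,0],
    [0,-0.06,0]
  ]
}}

```text
time_s: 5.75
tcp_pos: [0.5529, 0.1334, 0.1876]
tool_rot: [-0.696, -0.122, 0.121, 0.697]
contact_force: [1.7, 2.0, 0.4]
finger_gap: -0.0
```

```bash
python3 - <<'E'
from h import *
st()
s=manip.sense();R=Ro.from_quat(s["tool_rot"]).as_matrix();print("phi tool",np.arctan2(R[1,0],R[0,0])-Q[2]); d=R.T@(s["tcp_pos"]-W((0,-.1,.187)))*1000;print("r,off",d[2],d[0],"Ftool",R.T@s["contact_force"])
cv2.imwrite("pics/s3.png",cv2.resize(manip.snapshot("scene")[190:310,310:430],None,fx=4.5,fy=4.5))
E
```

```text
t 5.75 tcp [0.5529 0.1334 0.1876] F [1.74 2.04 0.43] q [ 0.09  0.31 -0.02  1.24  0.   -0.26] gap -0.0
tool x yaw 0.344 
 [[ 0.941  0.001 -0.338]
 [ 0.338  0.001  0.941]
 [ 0.001 -1.     0.   ]]
phi tool 0.5521577820217214
r,off 63.59486956414881 20.858260115696886 Ftool [ 2.32262923 -0.42904863  1.33338096]
```

View pics/s3.png

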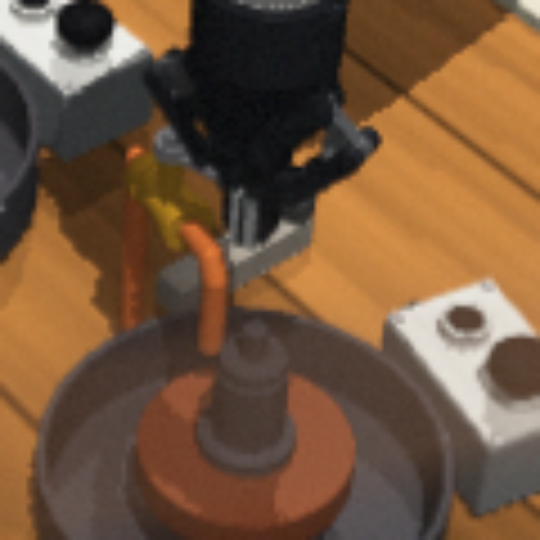

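The lever now sits hidden behind the fingers (scene about (365,240)). About 2 N shows along the push, so it is moving with them. I'll continue.

Call:
{"api": "move_arm", "payload": {
  "gripper": [-1,-1,-1,-1,-1],
  "delta_pos": [
    [-4,0,1],
    [-4,0,1],
    [-4,0,1],
    [-4,0,1],
    [-4,0,1]
  ],
  "angular": [
    [0,-0.06,0],
    [0,-0.06,0],
    [0,-0.06,0],
    [0,-0.06,0],
    [0,-0.06,0]
  ]
}}

```text
time_s: 6.3
tcp_pos: [0.5327, 0.1289, 0.1875]
tool_rot: [-0.671, -0.224, 0.223, 0.671]
contact_force: [2.1, 2.2, 0.3]
finger_gap: -0.0002
```

Call:
{"api": "move_arm", "payload": {
  "gripper": [-1,-1,-1,-1,-1],
  "delta_pos": [
    [-4,0,1],
    [-4,0,1],
    [-4,0,1],
    [-4,0,1],
    [-4,0,1]
  ],
  "angular": [
    [0,-0.06,0],
    [0,-0.06,0],
    [0,-0.06,0],
    [0,-0.06,0],
    [0,-0.06,0]
  ]
}}

```text
time_s: 6.8
tcp_pos: [0.5147, 0.1188, 0.1875]
tool_rot: [-0.63, -0.322, 0.321, 0.63]
contact_force: [-0.5, 2.3, 0.2]
finger_gap: -0.0
```

```bash
cat > c.py <<'E'
from h import *
st()
s=manip.sense();R=Ro.from_quat(s["tool_rot"]).as_matrix();print("phi tool",np.arctan2(R[1,0],R[0,0])-Q[2]); d=R.T@(s["tcp_pos"]-W((0,-.1,.187)))*1000;print("r,off",d[2],d[0],"Ftool",R.T@s["contact_force"])
E
python3 c.py
```

```text
t 6.8 tcp [0.5147 0.1188 0.1875] F [-0.54  2.26  0.19] q [ 0.07  0.24 -0.12  1.21  0.   -0.88] gap -0.0
tool x yaw 0.943 
 [[ 0.587  0.    -0.81 ]
 [ 0.81   0.001  0.587]
 [ 0.001 -1.     0.   ]]
phi tool 1.1510544238417804
r,off 63.17063812439844 18.805052199279974 Ftool [ 1.51386875 -0.18850641  1.77016064]
```

Call:
{"api": "move_arm", "payload": {
  "gripper": [-1,-1,-1,-1,-1],
  "delta_pos": [
    [-4,0,1],
    [-4,0,1],
    [-4,0,1],
    [-4,0,1],
    [-4,0,1]
  ],
  "angular": [
    [0,-0.06,0],
    [0,-0.06,0],
    [0,-0.06,0],
    [0,-0.06,0],
    [0,-0.06,0]
  ]
}}

```text
time_s: 7.3
tcp_pos: [0.5005, 0.1037, 0.1874]
tool_rot: [-0.575, -0.412, 0.412, 0.575]
contact_force: [-0.0, 3.4, 0.7]
finger_gap: 0.0002
```

```bash
python3 c.py
```

```text
t 7.3 tcp [0.5005 0.1037 0.1874] F [-0.05  3.38  0.67] q [ 0.04  0.21 -0.16  1.2   0.   -1.2 ] gap 0.0002
tool x yaw 1.243 
 [[ 0.322  0.    -0.947]
 [ 0.947  0.001  0.322]
 [ 0.001 -1.     0.   ]]
phi tool 1.4510801114975362
r,off 63.42001325040679 17.851710217410456 Ftool [ 3.1822623  -0.66773326  1.13080115]
```

Call:
{"api": "move_arm", "payload": {
  "gripper": [-1,-1,-1,-1,-1],
  "delta_pos": [
    [-2,0,0.5],
    [-2,0,0.5],
    [-2,0,0.5],
    [-1,0,0],
    [0,0,0]
  ],
  "angular": [
    [0,-0.04,0],
    [0,-0.03,0],
    [0,-0.03,0],
    [0,-0.02,0],
    [0,0,0]
  ]
}}

```text
time_s: 7.8
tcp_pos: [0.497, 0.0976, 0.1873]
tool_rot: [-0.549, -0.445, 0.445, 0.55]
contact_force: [-1.7, 4.6, 1.0]
finger_gap: -0.0001
```

```bash
python3 c.py
```

```text
t 7.8 tcp [0.497  0.0976 0.1873] F [-1.72  4.59  1.  ] q [ 0.03  0.2  -0.17  1.2   0.   -1.33] gap -0.0001
tool x yaw 1.362 
 [[ 0.207 -0.    -0.978]
 [ 0.978  0.001  0.207]
 [ 0.001 -1.     0.001]]
phi tool 1.56976859634456
r,off 63.02473636794864 18.48793091673954 Ftool [ 4.13870682 -0.99215866  2.6373204 ]
```

Call:
{"api": "move_arm", "payload": {
  "gripper": [-1,-1,-1,-1,-1],
  "delta_pos": [
    [-0.5,0,0],
    [-0.5,0,0],
    [0,0,0],
    [0,0,0],
    [0,0,0]
  ],
  "angular": [
    [0,0,0],
    [0,0,0],
    [0,0,0],
    [0,0,0],
    [0,0,0]
  ]
}}

```text
time_s: 8.3
tcp_pos: [0.497, 0.0975, 0.1874]
tool_rot: [-0.549, -0.446, 0.445, 0.55]
contact_force: [-1.1, 9.3, 1.1]
finger_gap: -0.0001
```

```bash
python3 c.py
```

```text
t 8.3 tcp [0.497  0.0975 0.1874] F [-1.15  9.3   1.06] q [ 0.03  0.2  -0.17  1.2   0.   -1.34] gap -0.0001
tool x yaw 1.362 
 [[ 0.207  0.    -0.978]
 [ 0.978  0.003  0.207]
 [ 0.003 -1.     0.   ]]
phi tool 1.5698201324508094
r,off 63.00526609113838 18.400183158153503 Ftool [ 8.86766536 -1.03171461  3.05288808]
```

The force rose from 4 to 9 N without movement, so the lever is at its stop. I'll back off and lift.

Call:
{"api": "move_arm", "payload": {
  "gripper": [-1,-1,-1,-1,-1],
  "delta_pos": [
    [8,0,0],
    [17,0,0],
    [0,-30,0],
    [0,-40,0],
    [0,-40,0]
  ],
  "angular": [
    [0,0,0],
    [0,0,0],
    [0,0,0],
    [0,0,0],
    [0,0,0]
  ]
}}

```text
time_s: 8.8
tcp_pos: [0.5021, 0.1207, 0.2984]
tool_rot: [0.55, 0.445, -0.445, -0.549]
contact_force: [0.6, 0.1, 0.1]
finger_gap: -0.0001
```

```bash
python3 - <<'E'
from h import *
st()
print("mushroom",W((-.158,.028,.12)),rel(W((-.158,.028,.12))))
cv2.imwrite("pics/s4.png",cv2.resize(manip.snapshot("scene")[190:310,310:450],None,fx=5,fy=5))
for p in(.0,1.4,1.571):print(p,(proj("scene",W((-.087*np.sin(p),-.1+.087*np.cos(p),.211)))-[310,190])*5)
E
```

```text
t 8.8 tcp [0.5021 0.1207 0.2984] F [0.63 0.14 0.15] q [ 0.07  0.19  0.1   1.48 -0.   -1.29] gap -0.0001
tool x yaw 1.361 
 [[ 0.208 -0.001 -0.978]
 [ 0.978 -0.001  0.208]
 [-0.001 -1.     0.   ]]
mushroom [0.42656965 0.22427938 0.12      ] [ 85.79783018 178.37227994  95.2991635 ]
0.0 [[271.67815096 266.25198127]]
1.4 [[357.75704637 122.71360731]]
1.571 [[345.09228252 104.15012453]]
```

View pics/s4.png

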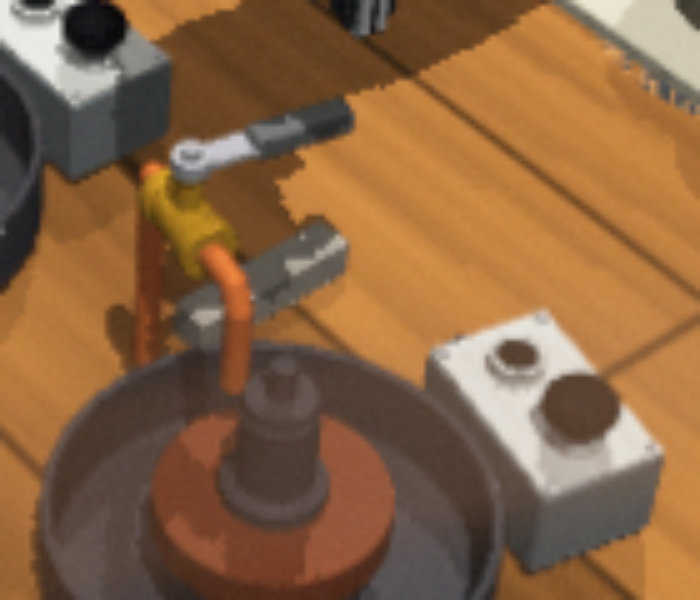

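The lever now points to the operator: hinge at zoom (190,158), tip at (350,112). Predicted shut tip, with the hinge offset, is (348,111), so it matches shut. Next is the mushroom.

Call:
{"api": "move_arm", "payload": {
  "gripper": [-1,-1,-1,-1,-1],
  "delta_pos": [
    [22,0,24],
    [22,0,24],
    [22,0,24],
    [20,0,23],
    [0,40,0]
  ],
  "angular": [
    [0,0,0],
    [0,0,0],
    [0,0,0],
    [0,0,0],
    [0,0,0]
  ]
}}

```text
time_s: 9.35
tcp_pos: [0.4275, 0.2272, 0.261]
tool_rot: [0.55, 0.449, -0.443, -0.548]
contact_force: [1.5, -0.5, 0.1]
finger_gap: -0.0001
```

Call:
{"api": "move_arm", "payload": {
  "gripper": [-1,-1,-1,-1,-1],
  "delta_pos": [
    [0,45,0],
    [0,45,0],
    [0,30,0],
    [0,12,0],
    [0,0,0]
  ],
  "angular": [
    [0,0,0],
    [0,0,0],
    [0,0,0],
    [0,0,0],
    [0,0,0]
  ]
}}

```text
time_s: 9.85
tcp_pos: [0.4262, 0.2241, 0.1236]
tool_rot: [-0.549, -0.444, 0.446, 0.55]
contact_force: [0.3, 0.1, 0.3]
finger_gap: 0.0001
```

```bash
python3 - <<'E'
from h import *
st()
print("mushroom",rel(W((-.158,.028,.097))))
cv2.imwrite("pics/s5.png",cv2.resize(manip.snapshot("scene")[190:310,310:450],None,fx=5,fy=5))
cv2.imwrite("pics/t5.png",cv2.resize(manip.snapshot("top")[200:340,190:330],None,fx=4.2,fy=4.2))
E
```

```text
t 9.85 tcp [0.4262 0.2241 0.1236] F [0.28 0.06 0.27] q [ 0.31  0.2  -0.34  1.03 -0.   -1.05] gap 0.0001
tool x yaw 1.361 
 [[ 0.208 -0.003 -0.978]
 [ 0.978 -0.002  0.208]
 [-0.002 -1.     0.002]]
mushroom [ 0.26315294 26.57247298 -0.35583901]
```

View pics/s5.png

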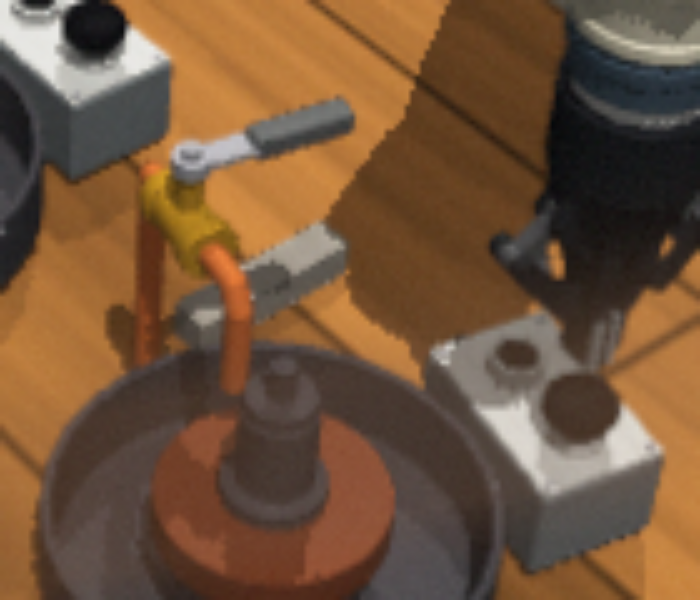

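View pics/t5.png

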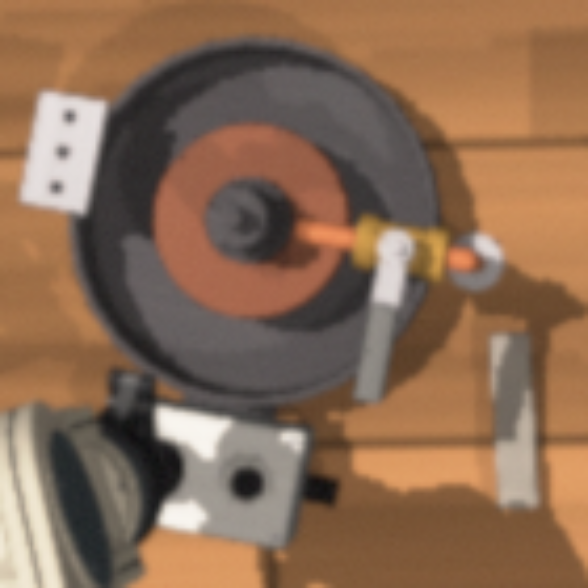

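In the top picture the lever runs from (397,249) to (369,402), square across the pipe. The fingertips stand about 26 mm above the mushroom. I'll press now.

Call:
{"api": "move_arm", "payload": {
  "gripper": [-1,-1,-1,-1,-1],
  "delta_pos": [
    [0,10,0],
    [0,8,0],
    [0,4,0],
    [0,3,0],
    [0,2,0]
  ],
  "angular": [
    [0,0,0],
    [0,0,0],
    [0,0,0],
    [0,0,0],
    [0,0,0]
  ]
}}

```text
time_s: 10.45
tcp_pos: [0.427, 0.2245, 0.0981]
tool_rot: [-0.549, -0.445, 0.445, 0.549]
contact_force: [-0.2, -0.3, 0.1]
finger_gap: 0.0001
```

Call:
{"api": "move_arm", "payload": {
  "gripper": [-1,-1,-1,-1,-1],
  "delta_pos": [
    [0,1,0],
    [0,1,0],
    [0,1,0],
    [0,1,0],
    [0,0,0]
  ],
  "angular": [
    [0,0,0],
    [0,0,0],
    [0,0,0],
    [0,0,0],
    [0,0,0]
  ]
}}

```text
time_s: 10.95
tcp_pos: [0.4271, 0.2245, 0.0945]
tool_rot: [0.549, 0.445, -0.445, -0.549]
contact_force: [-1.2, -0.9, 3.0]
finger_gap: 0.0002
```

Call:
{"api": "move_arm", "payload": {
  "gripper": [-1,-1,-1,-1,-1],
  "delta_pos": [
    [0,1,0],
    [0,1,0],
    [0,1,0],
    [0,0,0],
    [0,0,0]
  ],
  "angular": [
    [0,0,0],
    [0,0,0],
    [0,0,0],
    [0,0,0],
    [0,0,0]
  ]
}}

```text
time_s: 11.45
tcp_pos: [0.4271, 0.2245, 0.0913]
tool_rot: [0.549, 0.445, -0.445, -0.549]
contact_force: [-0.7, -0.8, 3.0]
finger_gap: -0.0001
```

Call:
{"api": "move_arm", "payload": {
  "gripper": [-1,-1,-1,-1,-1],
  "delta_pos": [
    [0,0.5,0],
    [0,0.5,0],
    [0,0,0],
    [0,0,0],
    [0,0,0]
  ],
  "angular": [
    [0,0,0],
    [0,0,0],
    [0,0,0],
    [0,0,0],
    [0,0,0]
  ]
}}

```text
time_s: 11.95
tcp_pos: [0.4271, 0.2246, 0.0908]
tool_rot: [0.549, 0.445, -0.445, -0.549]
contact_force: [-2.3, -1.1, 10.2]
finger_gap: -0.0
```

Call:
{"api": "move_arm", "payload": {
  "gripper": [-1,-1,-1,-1,-1],
  "delta_pos": [
    [0,0.5,0],
    [0,0,0],
    [0,0,0],
    [0,0,0],
    [0,0,0]
  ],
  "angular": [
    [0,0,0],
    [0,0,0],
    [0,0,0],
    [0,0,0],
    [0,0,0]
  ]
}}

```text
time_s: 12.45
tcp_pos: [0.4271, 0.2246, 0.0907]
tool_rot: [0.549, 0.446, -0.445, -0.549]
contact_force: [-3.0, -3.0, 14.9]
finger_gap: 0.0
```

The button is bottomed: 15 N with no further travel, at z = 0.0907 against an expected 0.091. I'll lift straight up and check.

Call:
{"api": "move_arm", "payload": {
  "gripper": [-1,-1,-1,-1,-1],
  "delta_pos": [
    [0,-10,0],
    [0,-40,0],
    [0,-45,0],
    [0,-45,0],
    [0,-40,0]
  ],
  "angular": [
    [0,0,0],
    [0,0,0],
    [0,0,0],
    [0,0,0],
    [0,0,0]
  ]
}}

```text
time_s: 12.95
tcp_pos: [0.4268, 0.2245, 0.2722]
tool_rot: [0.549, 0.446, -0.445, -0.549]
contact_force: [0.9, 0.0, 0.1]
finger_gap: 0.0003
```

Call:
{"api": "move_arm", "payload": {
  "gripper": [-1,-1,-1,-1,-1],
  "delta_pos": [
    [0,-10,30],
    [0,0,30],
    [0,0,30],
    [0,0,10],
    [0,0,0]
  ],
  "angular": [
    [0,0,0],
    [0,0,0],
    [0,0,0],
    [0,0,0],
    [0,0,0]
  ]
}}

```text
time_s: 13.45
tcp_pos: [0.3283, 0.2454, 0.2803]
tool_rot: [0.549, 0.446, -0.445, -0.549]
contact_force: [0.3, -0.8, -0.0]
finger_gap: 0.0001
```

```bash
python3 - <<'E'
from h import *
st()
S=manip.snapshot("scene");T=manip.snapshot("top");cv2.imwrite("pics/sf.png",S)
a=cv2.resize(S[205:295,310:450],None,fx=5,fy=5);b=cv2.resize(T[200:340,190:330],None,fx=3.2,fy=3.2)
cv2.imwrite("pics/s6.png",a);cv2.imwrite("pics/t6.png",b)
# lever angle from t5 measurement
f=lambda x,y:((x+.5)/4.2-.5+190,(y+.5)/4.2-.5+200)
h=ray("top",f(397,249),.213);t=ray("top",f(369,402),.209);d=t-h
print("lever",np.hypot(*d[:2]),np.arctan2(d[1],d[0])-np.pi/2-Q[2])
for z in(.097,.091):print(z,(proj("scene",W((-.158,.028,z)))-[310,205])*5)
E
```

```text
t 13.45 tcp [0.3283 0.2454 0.2803] F [ 0.26 -0.82 -0.04] q [ 0.44  0.01 -0.16  1.41 -0.   -0.93] gap 0.0001
tool x yaw 1.364 
 [[ 0.206  0.001 -0.979]
 [ 0.979  0.     0.206]
 [ 0.001 -1.    -0.001]]
lever 0.0856473061328238 1.5765131193021782
0.097 [[578.65084634 319.67437291]]
0.091 [[576.97793847 328.05554619]]
```

View pics/s6.png

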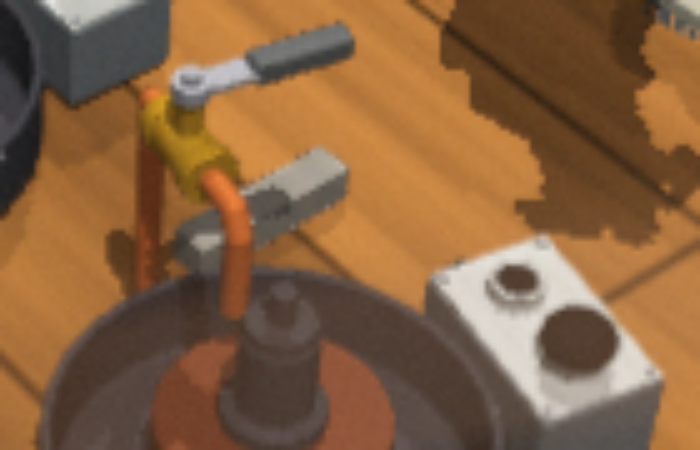

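View pics/t6.png

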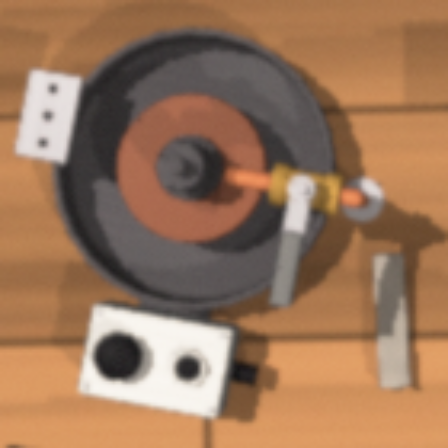

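Checks agree. The lever is at 1.577 rad by the top picture. The mushroom head has moved from about (580,333) to (578,341) in zoom pixels, and 8.4 px down is what 6 mm should give. The robot is clear, so I'll hand in.

```bash
python3 -c "
from bench import manip
print(manip.job_done())"
```

```text
the job is handed in; nothing more can be done
None
```

The worn grinder is made safe: its coolant tap is shut and its mushroom stop button is pressed in. I handed the job in at about 13.6 s with the robot clear of everything. No verdict came back.

- **Tap lever:** I swept it with the shut fingertips to its stop. At the end the force rose from about 4 N to 9 N with no further movement. The top picture then gave 1.577 rad, against 1.571 for fully shut. A first rough read of one scene picture was ambiguous (nearer 1.5), but it matched shut once I allowed for the offset seen at the hinge.
- **Stop button:** I pressed it straight down until it bottomed at a fingertip height of 90.7 mm, against 91 mm expected, with about 15 N. After I lifted off, the head sat about 8 pixels lower in the enlarged scene picture. That is what 6 mm of travel should give, so it stayed in.
- **Everything else:** I gripped nothing, and force showed only during the two pushes. In the last close-ups the worn machine's stone, its start button and the dressing stick looked unchanged. I did not look again at the other grinder, the knife, the flange or the tin after the first pictures. The fingers stayed about 0.28 m or more above the bench except at the worn machine.

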